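# Hold the keepsake box unlocked

### The job

Take the red-headed key out of the marble key stand and push it fully home, collar on the lock face, into the upright lock in the lid of the wooden keepsake box; two sticky gates on the way down let it past only as you wiggle it, a little clockwise for the first, then a little anticlockwise for the second. Then turn it a quarter turn clockwise (seen from above) against the return spring, which draws back the brass bolt, and finish still gripping the key and holding it turned. Leave the lamp, the speaker and the potted plant where they stand.

Things in the scene. Friction and masses are not known exactly. Their poses are not given: they have to be found in the camera images.
- key: Brass key, red plastic head, 69 mm long, 60 g, upright in the stand, tip down. Origin: middle of the tip; z up to the head. Blade 14 mm (x) by 5 (y), z = 0 to 6, its lowest edge bevelled 0.7 mm; round stem 5 mm thick to z = 25; round collar 17 mm across, z = 25 to 29; flat head 30 (x) by 10 (y), z = 29 to 69. Same either way round (half turn about z).
- key_tip (a point): Middle of the key's tip (the key's origin and axes). Grip the head across its 10 mm (key's y) from above with the fingertips no lower than 30 mm above this point, or they meet the collar.
- stand: Fixed marble block, 70 by 70 mm, 40 mm high; origin at the centre of its underside. The key stands in an upright slot in the middle of its top, 16.5 mm (x) by 7.5 mm (y), with its collar resting on the top and its tip 15 mm above the stand's underside. Lift the key straight up by more than 30 mm to free it.
- lockbox: Wooden keepsake box with brass corners, fixed to the dresser top, 160 mm (x) by 200 (y), 100 high; origin: centre of its underside. The lock is in the middle of the flat lid. A brass bolt under two dark straps, 7 mm tall, lies on the lid 45 to 81 mm from the lock towards the box's -x; it slides 12 mm towards the lock as that is turned.
- lock_mouth (a point): Middle of the key slot, level with the lid, 100 mm above the dresser top; axes of the box. The slot is black in a steel plug, 16.4 mm along x by 7.2 along y when unturned (the key's x along the box's x). The key goes straight down till its collar rests on the plug, tip 25 mm below this point. Two hidden gates on the way stop the tip (see gate_a_top, gate_b_top).
- gate_a_top (a point): On the lock's axis, 6.5 mm below lock_mouth: top of the first hidden gate, 2 mm thick, slot 15.5 by 6.2 mm, stuck at an unknown 0.2 to 0.36 rad clockwise (from above) of the unturned slot. Press lightly (5 to 10 N) and turn the key that way bit by bit, up to 0.45 rad, till it drops; the plug turns along with it.
- gate_b_top (a point): On the lock's axis, 15.3 mm below lock_mouth: top of the second hidden gate, like the first but stuck 0.2 to 0.36 rad anticlockwise of the unturned slot. Once the tip rests on it the blade is clear of the first gate; pressing lightly, turn the key back that way, up to 0.45 rad, till it drops. Below it little resists, and the seated key turns free of both gates.
- plug (a joint): Turn of the lock plug about the upright axis of lock_mouth, rad: 0 = unturned, growing clockwise seen from above; stops at -0.6 and 1.57 (quarter turn). A spring (0.06 N m per rad, towards 0) turns it back when let go. The key has about 0.15 rad of play in it.
- lamp: Bystander: glass-cylinder lamp on a round white marble foot, 100 mm across, 160 mm high; origin at the centre of its underside.
- speaker: Bystander: round wooden speaker, 86 mm across, 51 mm high; origin at the centre of its underside.
- plant: Bystander: small succulent in a white pot, 84 mm across, about 105 mm high; origin at the centre of its underside.
Things that resemble listed ones, but are neither listed nor needed, are in the scene too. Leave any green look-alike of the stand alone.

How it is judged (in metres and radians):
On the way, in this order (a step that is already met when the one before it is completed fails the run):
1. the key is lifted clear of the stand (z of key_tip in the frame of stand above 0.045 m and contact force between the fingers and key above 1 N), for 0.1 s.
2. the key is fully home in the lock, still not turned by more than 0.7 rad (z of key_tip in the frame of lock_mouth below -0.0215 m and horizontal distance between key_tip and lock_mouth below 0.004 m and angle between key's own z axis and vertical below 0.15 rad and value of joint plug below 0.7 rad), for 0.1 s.
At the end, for the whole second after the job is handed in: Gripper still holds the key at rest (over 2 N), key home (tip 21.5 mm or more below the lock mouth, within 4 mm of its axis, tilt under 0.15 rad), plug held turned clockwise over 1.3 rad; lamp, speaker and plant upright, within 30 mm of their starts (z of key_tip in the frame of lock_mouth below -0.0215 m and horizontal distance between key_tip and lock_mouth below 0.004 m and angle between key's own z axis and vertical below 0.15 rad and value of joint plug above 1.3 rad and contact force between the fingers and key above 2 N and linear speed of key below 0.03 m/s and distance of each of lamp, speaker, plant from where it was at the start of the episode below 0.03 m and angle between each of lamp, speaker, plant's own z axis and vertical below 0.3 rad); the arm keeps its last pose, push and grip.
It fails at once if the lamp is moved by more than 30 mm or tipped (distance of lamp from where it was at the start of the episode above 0.03 m or angle between lamp's own z axis and vertical above 0.3 rad).
It fails at once if the speaker is moved by more than 30 mm or tipped (distance of speaker from where it was at the start of the episode above 0.03 m or angle between speaker's own z axis and vertical above 0.3 rad).
It fails at once if the plant is moved by more than 30 mm or tipped (distance of plant from where it was at the start of the episode above 0.03 m or angle between plant's own z axis and vertical above 0.3 rad).
It also fails if it takes over 64 s, if anything falls off the work surface, if the arm or the gripper's body presses on something with over 40 N, if the wrist force passes 120 N, or if a joint passes its speed limit or range.

### The arm

A 6-joint arm with a two-finger parallel gripper is mounted at the origin on the work surface. World frame = base frame: x ahead of the robot, y to its left, z up, the work surface at z = 0. Lengths are in mm, angles in rad, forces in N, time in s.
With the tool pointing down it reaches from about 350 to 975 mm from the base axis. Payload 7.1 kg.
Tool frame: the origin (TCP) lies midway between the tips of the shut fingers; the grasp point (between the pads) lies 19 mm behind it (ctrl.grip_depth is the distance from the TCP to the grasp point, in mm); z points along the fingers, y is the line along which they close (so a half turn about z gives the same grasp; the last joint's range is limited). The gripper opens to 88 mm and grips with 3 to 60 N. Pads are 20 mm wide; open, the fingers measure 115 mm over their backs; the gripper's body (75 mm by 178 mm) begins 61 mm behind the grasp point.
Start: joints at [1.327, 0.423, 1.63, -0, 1.089, -0.019], TCP at [139.288, 609.265, 222.675] pointing down, gripper open.
Joint ranges: [-3, 3], [-0.9, 2.11], [0.09, 2.58], [-1.31, 4.45], [0.11, 2.69], [-2.54, 2.54]. Speed limits (rad/s): [2.39, 2.39, 3.01, 3.14, 3.14, 3.14].

### API

Orientations are given as a rotation vector (axis times angle).
In Python, from workcell import ctrl, cams gives the robot as it stands.
- The arm moves only by the tool move_arm, never from a script. Its argument "steps" is a list of rows, each a list of 3 entries, a list of its own where there are three numbers: the shift along the tool's x, y, z in units of 25 mm (1.0 is 25 mm), then the turn about the tool's z in units of 5 degrees (1.0 is 5 degrees), then the closure, from 0 (fully open) to 1 (shut). A call has 1 to 20 rows; each row shifts and turns the commanded pose from where the row before left it, along the tool's axes as they then stand; what a row does not reach is not made up. A row lasts 1/12 s, in which the tool goes at most 41.7 mm and 7.16 degrees, less where a joint would pass 70% of its speed; a pose out of reach is approached as far as the arm can. A call is refused whole if a number of a shift passes 1 or a number of a turn 1, either way. A call with a gripper value outside its range is refused whole. The fingers move at their own pace and stop on an object; the grip force is fixed at half the most. Time passes only in rows, so rows that do not move let the fingers close. It gives the time, the measured TCP pose, the force, the opening and the grip force at its end, in the units of the state.
- ctrl.get_obs(): the state, without advancing time (a new reading comes with each control period).
- cams.get_image(name): name is "side" or "top" or "wrist"; returns a dict with "image" (480x640x3 uint8, red, green, blue), "camera_matrix" (3x3 intrinsics, pixels), "xyz" and "rotation" of the camera in the world; the wrist camera has in their place "mount" (4x4, takes a point from camera to tool coordinates, whose origin is the TCP and whose axes are the flange's). Camera axes: x right, y down, z forward; pixel columns grow to the right and rows downward; lengths in mm; the calibration is good to about 2 mm. A picture is of the moment at which its call begins: read the wrist's pose just before it. There is no depth.
- ctrl.close_job(): hands the job in; it is judged then, once.
Trained networks look in the newest picture that a camera, given by its name, has taken for a name from the list of things; names that differ only in an ending like _2 or _b are one class to them, and where a whole thing is asked for, a point or a joint stands for the part that bears it (a point fixed in the world has none). Each returns a list of dicts, best first, with "p" (0 to 1); they miss things now and then, are a little off and sometimes report something else, mostly with a low value. They report only what shows in the picture. A call takes as long as a camera call. They do not tell look-alikes from the thing itself.
- cams.boxes_of(camera, thing): "rect" ([centre column, centre row, width, height] in pixels, round what is visible of it).
- cams.cut_out(camera, thing): "pixels" (480x640 bool, what is visible of it) and "rect" ([centre column, centre row, width, height] in pixels, round what is visible of it).
The state is a dict: "t": time; "qpos": joint angles; "qvel": joint speeds; "joint_torque": joint torques, N m; "ee_pos": TCP position; "orientation": TCP orientation; "ft_force": force on the tool from outside, world axes, zero at the start; "moment": the same for the moment, N m; "width": finger opening in mm; "grasp_force": force on a finger pad.
Only numpy, scipy, OpenCV 4.12 (cv2) and the standard library are available. Lean on these libraries where they do the work, as an engineer would, in place of code of your own. Each camera call takes 0.05 s, during which the arm holds its last target. There are 200 camera calls.

## Working session

There is one attempt and no reset: what is moved stays moved. The work goes in short steps, Python scripts to look and compute and a tool call to move; the robot and the scene stay as the last step left them, time stands still between calls to the robot, and variables do not carry over. Pictures are saved under pics/ and viewed, at most 10 in all, crops included, and the job is handed in when it is done.

Besides the shell and the picture viewer there is one more tool, called after ">>>" as a command line: name --argument value ..., lists and objects as JSON in quotes. move_arm: Moves the arm, as the interface text tells. Its arguments: {"type":"object","properties":{"steps":{"type":"array"}},"required":["steps"]}

```bash
mkdir -p pics; ls; cat > h.py <<'E'
import numpy as np, cv2
from workcell import ctrl, cams
from scipy.spatial.transform import Rotation as R
def cam(n):
    o=ctrl.get_obs(); d=cams.get_image(n)
    K=np.array(d["camera_matrix"])
    if n=="wrist":
        M=np.array(d["mount"]); T=np.eye(4); T[:3,:3]=R.from_rotvec(o["orientation"]).as_matrix(); T[:3,3]=o["ee_pos"]
        T=T@M; return d["image"],K,T[:3,:3],T[:3,3]
    return d["image"],K,np.array(d["rotation"]).reshape(3,3),np.array(d["xyz"])
def ray(K,Rm,p,uv):
    v=Rm@np.linalg.inv(K)@np.array([uv[0],uv[1],1.]); return p,v/np.linalg.norm(v)
def atz(K,Rm,p,uv,z):
    p,v=ray(K,Rm,p,uv); return p+v*(z-p[2])/v[2]
def tri(rs):
    A=sum(np.eye(3)-np.outer(v,v) for p,v in rs); b=sum((np.eye(3)-np.outer(v,v))@p for p,v in rs)
    return np.linalg.solve(A,b)
def proj(K,Rm,p,X):
    c=K@(Rm.T@(np.array(X)-p)); return c[:2]/c[2]
def save(n,im): cv2.imwrite("pics/"+n,im[:,:,::-1])
E
python3 - <<'E'
from h import *
o=ctrl.get_obs(); print(o)
for n in("top","side","wrist"):
    im,K,Rm,p=cam(n); save(n+"0.png",im); print(n,K[0,0],K[0,2],K[1,2],p.round(1),Rm.round(3).tolist())
    for t in("key","stand","lockbox","lock_mouth","lamp","speaker","plant"):
        for b in cams.boxes_of(n,t)[:3]:
            print(n,t,round(b["p"],2),np.round(b["rect"],1), atz(K,Rm,p,b["rect"][:2],50).round(0))
a=cv2.imread("pics/top0.png");b=cv2.imread("pics/side0.png")
E
```

```text
pics
{'t': 0.0, 'qpos': array([ 1.32698944e+00,  4.23783624e-01,  1.63069788e+00, -5.42705028e-06,
        1.08859099e+00, -1.90122770e-02]), 'qvel': array([-0.00026384, -0.00100456, -0.00121717,  0.0016072 , -0.00164013,
        0.00123983]), 'joint_torque': array([ 1.70812273e-03, -5.44656837e+01, -2.73660421e+01,  6.44390308e-02,
        2.29587872e-02, -1.09427629e-04]), 'ee_pos': array([139.16585818, 608.73856685, 221.93432291]), 'orientation': array([-3.52338307e-01, -3.12158108e+00,  2.30534439e-03]), 'ft_force': array([ 0.26233392, -0.67667791,  0.73573223]), 'moment': array([-0.00653582, -0.02536228, -0.02730999]), 'grasp_force': 0.0, 'width': 87.83245191582206}Traceback (most recent call last):
  File "<stdin>", line 4, in <module>
  File "h.py", line 10, in cam
    return d["image"],K,np.array(d["rotation"]).reshape(3,3),np.array(d["xyz"])
                        ~~~~~~~~~~~~~~~~~~~~~~~~~~~~~~~^^^^^
ValueError: cannot reshape array of size 3 into shape (3,3)
```

Camera rotation is a rotation vector.

```bash
sed -i 's/np.array(d\["rotation"\]).reshape(3,3)/R.from_rotvec(d["rotation"]).as_matrix()/' h.py
python3 - <<'E'
from h import *
for n in("top","side","wrist"):
    im,K,Rm,p=cam(n); save(n+"0.png",im); print(n,K[0,0],K[0,2],K[1,2],p.round(1),Rm.round(3).tolist())
    for t in("key","stand","lockbox","plug","lamp","speaker","plant"):
        try: bs=cams.boxes_of(n,t)[:3]
        except Exception as e: print(t,e); continue
        for b in bs:
            print(n,t,round(b["p"],2),np.round(b["rect"],1), atz(K,Rm,p,b["rect"][:2],50).round(0))
E
```

```text
top 548.9636333752194 315.05746176991124 236.79917650425287 [ 463.5   -4.2 1324.2] [[0.005, -0.994, 0.108], [-1.0, -0.004, 0.01], [-0.01, -0.108, -0.994]]
top key 0.65 [252.9 275.8   8.7  12.5] [510. 153.  50.]
top stand 0.95 [198.  276.9  35.8  30.5] [507. 280.  50.]
top stand 0.89 [253.8 274.9  39.9  40.7] [512. 151.  50.]
top stand 0.72 [247.1 333.6  38.5  41.7] [377. 164.  50.]
top lockbox 0.93 [403.3 276.9  96.4  81.3] [ 509. -196.   50.]
top lamp 0.84 [126.5 303.9  71.1  47.9] [444. 444.  50.]
top lamp 0.25 [252.9 276.7  11.2   8.6] [508. 153.  50.]
top speaker 0.9 [324.9 172.9  31.5  34.7] [753. -14.  50.]
top plant 0.55 [505.9 262.1  40.3  35.4] [ 544. -433.   50.]
side 622.1097104589252 309.66848905329755 234.51735504313837 [ 469.2 1333.6  846.3] [[-0.997, -0.045, 0.061], [-0.076, 0.496, -0.865], [0.008, -0.867, -0.498]]
side key 0.71 [327.7 276.4  11.4  18.5] [512. 140.  50.]
side stand 0.89 [384.4 297.6  47.5  33.8] [384. 213.  50.]
side stand 0.69 [322.6 327.3  29.1  36.6] [512. 328.  50.]
side stand 0.46 [331.9 210.1  69.6  69. ] [ 517. -189.   50.]
side lockbox 0.92 [334.4 212.   68.5  66. ] [ 509. -178.   50.]
side plug 0.6 [232.8 245.6  31.7  30.1] [754.  24.  50.]
side lamp 0.84 [358.5 354.2  52.4 101.8] [439. 404.  50.]
side speaker 0.88 [233.1 246.1  28.1  30.6] [753.  26.  50.]
side plant 0.86 [325.  169.8  28.7  22.8] [ 550. -459.   50.]
side plant 0.25 [327.7 292.2  34.8  36.1] [508. 203.  50.]
wrist 353.43518304077094 319.1122235602189 236.84904819147633 [ 75.8 623.8 384.8] [[0.223, 0.946, 0.236], [0.975, -0.216, -0.053], [0.001, 0.242, -0.97]]
```

View pics/top0.png

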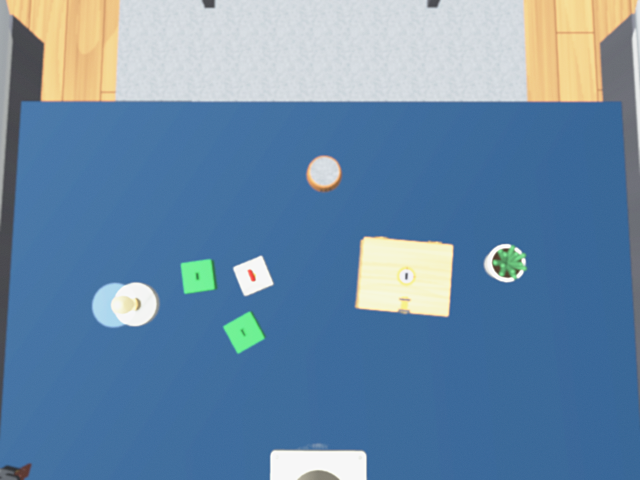

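View pics/side0.png

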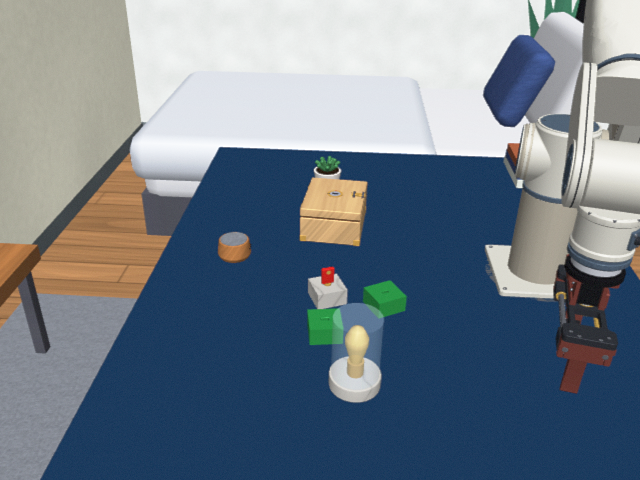

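Top view: the key (red) stands in the white stand at px (252,275), two green look-alikes at (198,277) and (243,332), and the lock plug at (407,276) with the bolt at (404,304), so box -x is roughly world -x. The side view shows the key head at (328,276) and the lock at (336,193). Now to triangulate.

```bash
cat > loc.py <<'E'
from h import *
rs=[]
for n in("top","side"):
    im,K,Rm,p=cam(n); h=cv2.cvtColor(im,cv2.COLOR_RGB2HSV)
    b=max(cams.boxes_of(n,"key"),key=lambda b:b["p"])["rect"]
    m=(((h[...,0]<6)|(h[...,0]>174))&(h[...,1]>180)&(h[...,2]>90)).astype(np.uint8)
    w=np.zeros_like(m); c,r=int(b[0]),int(b[1]); w[r-20:r+20,c-20:c+20]=1; m&=w
    ys,xs=np.nonzero(m); print(n,len(xs),xs.mean(),ys.mean(),xs.min(),xs.max(),ys.min(),ys.max())
    rs.append(ray(K,Rm,p,(xs.mean(),ys.mean())))
    if n=="top":
        pts=np.array([atz(K,Rm,p,(x,y),85)[:2] for x,y in zip(xs,ys)]); e=np.linalg.eigh(np.cov(pts.T)); print("axis",np.degrees(np.arctan2(*e[1][::-1,1])),e[0])
        wh=((h[...,1]<40)&(h[...,2]>150)).astype(np.uint8); ww=np.zeros_like(wh); ww[r-32:r+32,c-32:c+32]=1; wh&=ww; wh|=m
        cs=max(cv2.findContours(wh,0,2)[0],key=cv2.contourArea)
        q=np.array([atz(K,Rm,p,x[0],40)[:2] for x in cs],np.float32); print("stand",cv2.minAreaRect(q))
        d=max(cams.cut_out(n,"lockbox"),key=lambda b:b["p"])["pixels"].astype(np.uint8)
        cs=max(cv2.findContours(d,0,2)[0],key=cv2.contourArea)
        q=np.array([atz(K,Rm,p,x[0],100)[:2] for x in cs],np.float32); print("box",cv2.minAreaRect(q))
        print("lock",atz(K,Rm,p,(407,276),100),"bolt",atz(K,Rm,p,(404.5,303.5),103))
        print("end plug", b)
        save("topc.png",cv2.resize(im[225:335,340:470],None,fx=6,fy=5,interpolation=2))
print("key head",tri(rs))
im,K,Rm,p=cam("side"); print("lock side",atz(K,Rm,p,(335.5,193.5),100))
E
python3 loc.py
```

```text
Traceback (most recent call last):
  File "loc.py", line 5, in <module>
    b=max(cams.boxes_of(n,"key"),key=lambda b:b["p"])["rect"]
      ~~~^^^^^^^^^^^^^^^^^^^^^^^^^^^^^^^^^^^^^^^^^^^^
ValueError: max() iterable argument is empty
```

```bash
sed -i 's/^    b=max.*/    b=dict(top=(253,276),side=(328,276))[n]/' loc.py; python3 loc.py
```

```text
top 15 251.73333333333332 275.1333333333333 250 253 271 279
axis -158.2437871042845 [ 1.20468363 34.87189323]
stand ((510.986083984375, 153.72250366210938), (74.15495300292969, 74.5116195678711), 22.720060348510742)
box ((510.10595703125, -191.90966796875), (207.96226501464844, 165.5361328125), 84.76685333251953)
lock [ 509.02344451 -196.31898855  100.        ] bolt [ 448.35906025 -189.5333089   103.        ]
end plug (253, 276)
side 160 327.20625 274.88125 322 333 267 283
key head [511.57676732 153.811309    62.97277629]
lock side [ 508.16828672 -191.60777306  100.        ]
```

>>> move_arm --steps '[[[-0.5,-0.38,0],0,0],[[-0.95,-0.74,0],0,0],[[-0.95,-0.74,0],0,0],[[-0.95,-0.74,0],0,0],[[-0.95,-0.74,0],0,0],[[-0.95,-0.74,0],0,0],[[-0.95,-0.74,0],0,0],[[-0.95,-0.74,0],0,0],[[-0.95,-0.74,0],0,0],[[-0.95,-0.74,0],0,0],[[-0.95,-0.74,0],0,0],[[-0.95,-0.74,0],0,0],[[-0.95,-0.74,0],0,0],[[-0.95,-0.74,0],0,0],[[-0.95,-0.74,0],0,0],[[-0.95,-0.74,0],0,0],[[-0.95,-0.74,0],0,0],[[-0.95,-0.74,0],0,0],[[-0.95,-0.74,0],0,0],[[-0.95,-0.74,0],0,0]]'

```text
t: 3.22
ee_pos: [511.3, 151.9, 222.8]
orientation: [0.353, 3.122, -0.0]
ft_force: [-0.1, 0.7, -0.4]
width: 88.1
grasp_force: 0.0
```

>>> move_arm --steps '[[[0,0,0.3],-1,0],[[0,0,0.3],-1,0],[[0,0,0.3],-1,0],[[0,0,0.3],-1,0],[[0,0,0.3],-1,0],[[0,0,0.3],-1,0],[[0,0,0.3],-1,0],[[0,0,0],-0.1,0],[[0,0,0],0,0],[[0,0,0],0,0]]'

```text
t: 4.05
ee_pos: [511.0, 153.7, 170.6]
orientation: [-0.612, 3.081, -0.0]
ft_force: [-0.0, 0.4, 0.3]
width: 87.2
grasp_force: 0.0
```

```bash
cat > red.py <<'E'
from h import *
def red(name):
    im,K,Rm,p=cam("wrist"); save(name,im); h=cv2.cvtColor(im,cv2.COLOR_RGB2HSV)
    m=(((h[...,0]<6)|(h[...,0]>174))&(h[...,1]>180)&(h[...,2]>60)).astype(np.uint8)
    n,l,s,c=cv2.connectedComponentsWithStats(m)
    for i in range(1,n):
        if s[i,4]>60: print(s[i],c[i].round(1),atz(K,Rm,p,c[i],84).round(1))
    return im,K,Rm,p,l
E
python3 - <<'E'
from red import *
o=ctrl.get_obs(); print(o["t"],o["ee_pos"],o["orientation"],o["qpos"],o["width"])
im,K,Rm,p,l=red("w1.png"); print(p,Rm.round(3).tolist()); print(proj(K,Rm,p,(511.6,153.8,84)))
E
```

```text
4.05 [510.99848846 153.68162981 170.58962232] [-6.11978352e-01  3.08096442e+00 -5.26379951e-05] [ 2.69877869e-01  3.60156723e-01  1.87247139e+00 -8.32349464e-05
  9.08531274e-01 -1.69302709e+00] 87.24811469812155
[450.82675563 128.62366721 332.63535543] [[-0.382, 0.897, 0.224], [0.924, 0.371, 0.093], [0.0, 0.242, -0.97]]
[319.1280168  241.76038933]
```

View pics/w1.png

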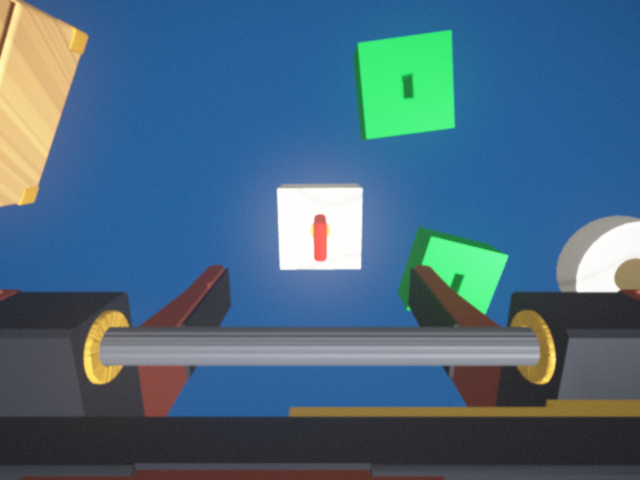

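The wrist view shows the key head upright at px (320,241) where predicted (319,242), square to the fingers; the stand is clear. Descend and grip.

>>> move_arm --steps '[[[0,0,0.6],0,0.3],[[0,0,0.8],0,0.3],[[0,0,0.8],0,0.3],[[0,0,0.8],0,0.3],[[0,0,0.8],0,0.3],[[0,0,0.6],0,0.3],[[0,0,0.4],0,0.3],[[0,0,0],0,0.3],[[0,0,0],0,0.6],[[0,0,0],0,1],[[0,0,0],0,1],[[0,0,0],0,1],[[0,0,0],0,1],[[0,0,0],0,1],[[0,0,0],0,1],[[0,0,0],0,1]]'

```text
t: 5.43
ee_pos: [510.9, 154.0, 50.3]
orientation: [-0.616, 3.08, -0.0]
ft_force: [-0.0, 0.6, 0.3]
width: 11.8
grasp_force: 0.0
```

>>> move_arm --steps '[[[0,0,0],0,1],[[0,0,0],0,1],[[0,0,0],0,1],[[0,0,0],0,1]]'

```text
t: 5.77
ee_pos: [510.9, 154.0, 50.3]
orientation: [-0.616, 3.081, 0.0]
ft_force: [-0.5, -0.1, 2.3]
width: 10.0
grasp_force: 30.0
```

Gripped at 30 N, 10 mm. Lift, turn clockwise 28° and travel over the box.

>>> move_arm --steps '[[[0,0,-0.3],0,1],[[0,0,-0.5],0,1],[[0,0,-0.8],0,1],[[0,0,-0.8],0,1],[[0,0,-0.8],0,1],[[0,0,-0.8],0,1],[[0,0,-0.8],0,1],[[0,0,-0.8],0,1],[[0,0,-0.4],0,1],[[0,0,0],0.64,1],[[0,0,0],1,1],[[0,0,0],1,1],[[0,0,0],1,1],[[0,0,0],1,1],[[0,0,0],1,1],[[0,0,0],0,1]]'

```text
t: 7.1
ee_pos: [510.5, 153.9, 199.9]
orientation: [-0.158, -3.137, 0.0]
ft_force: [-0.4, 0.3, -1.5]
width: 9.7
grasp_force: 30.0
```

>>> move_arm --steps '[[[0,-0.4,0],0,1],[[-0.08,-0.8,0],0,1],[[-0.08,-0.8,0],0,1],[[-0.08,-0.8,0],0,1],[[-0.08,-0.8,0],0,1],[[-0.08,-0.8,0],0,1],[[-0.08,-0.8,0],0,1],[[-0.08,-0.8,0],0,1],[[-0.08,-0.8,0],0,1],[[-0.08,-0.8,0],0,1],[[-0.08,-0.8,0],0,1],[[-0.08,-0.8,0],0,1],[[-0.08,-0.8,0],0,1],[[-0.08,-0.8,0],0,1],[[-0.08,-0.8,0],0,1],[[-0.08,-0.8,0],0,1],[[-0.08,-0.8,0],0,1],[[0,-0.6,0],0,1],[[0,0,0],0,1],[[0,0,0],0,1]]'

```text
t: 8.77
ee_pos: [508.5, -193.3, 200.0]
orientation: [-0.153, -3.137, -0.0]
ft_force: [-0.2, 0.6, -1.8]
width: 9.5
grasp_force: 30.0
```

```bash
python3 - <<'E'
from red import *
o=ctrl.get_obs(); print(o["t"],o["ee_pos"],o["orientation"],o["qpos"].round(2),o["width"],o["ft_force"])
im,K,Rm,p=cam("wrist"); save("w2.png",im); np.savez("w2.npz",im=im,K=K,R=Rm,p=p)
e=np.array(o["ee_pos"])
print("lock",proj(K,Rm,p,(508.6,-194,100)),"tip",proj(K,Rm,p,e-[0,0,35.3]))
E
```

```text
8.7667 [ 508.50245374 -193.26526891  199.95841825] [-1.52930707e-01 -3.13729039e+00 -4.13652070e-04] [-0.39  0.33  1.83  0.    0.98 -1.86] 9.508689787653907 [-0.22829352  0.58353982 -1.76533216]
lock [317.95036855 236.87861942] tip [318.92420773 263.19576415]
```

View pics/w2.png

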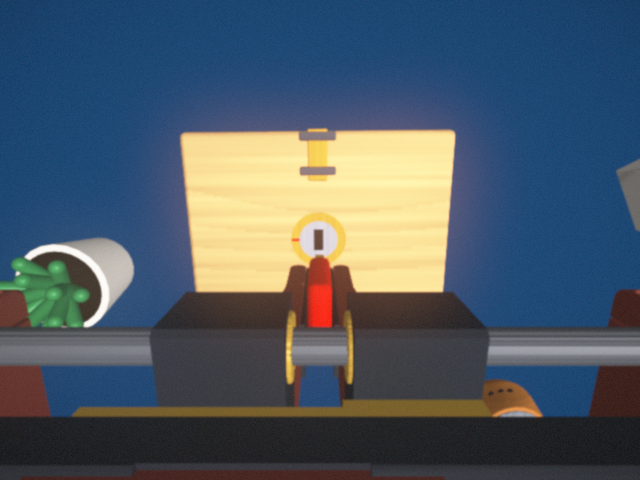

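The wrist view shows the lock slot at px (318.5,240), bolt at (317,155), and the red head ending at about row 257; the box edges run square to the image. I take a second wrist view 50 mm further along -tool x for the triangulation.

>>> move_arm --steps '[[[-0.5,0,0.2],0,1],[[-0.5,0,0.2],0,1],[[-0.5,0,0.2],0,1],[[-0.5,0,0],0,1],[[0,0,0],0,1],[[0,0,0],0,1],[[0,0,0],0,1]]'

```text
t: 9.4
ee_pos: [558.8, -196.9, 184.6]
orientation: [-0.152, -3.137, -0.0]
ft_force: [-0.3, -0.2, -0.5]
width: 9.7
grasp_force: 30.0
```

```bash
cat > lock.py <<'E'
from h import *
def slot(im,c,r=14):
    g=cv2.cvtColor(im,cv2.COLOR_RGB2GRAY).astype(float); y,x=np.mgrid[:480,:640]
    d=np.clip(130-g,0,None)*(np.hypot(x-c[0],y-c[1])<r)
    u=np.array([(d*x).sum(),(d*y).sum()])/d.sum()
    C=np.cov(np.vstack([x.ravel(),y.ravel()]),aweights=d.ravel()); e=np.linalg.eigh(C)[1][:,1]
    return u,e,d
if __name__=="__main__":
    o=ctrl.get_obs(); print(o["ee_pos"],o["orientation"])
    im,K,Rm,p=cam("wrist"); save("w3.png",im); np.savez("w3.npz",im=im,K=K,R=Rm,p=p)
    rs=[]
    for f in("w2.npz","w3.npz"):
        z=np.load(f); im,K,Rm,p=z["im"],z["K"],z["R"],z["p"]
        g=proj(K,Rm,p,(509,-194,100))
        u,e,d=slot(im,g,12); u,e,d=slot(im,u,12)
        a=atz(K,Rm,p,u+e*5,100)-atz(K,Rm,p,u-e*5,100)
        print(f,"slot",u,"at100",atz(K,Rm,p,u,100),"yaw",np.degrees(np.arctan2(a[1],a[0])))
        rs.append(ray(K,Rm,p,u))
        s=cv2.cvtColor(im,cv2.COLOR_RGB2HSV); m=((s[...,0]<8)|(s[...,0]>172))&(s[...,1]>200)&(s[...,2]>130)
        m[:,:300]=0;m[:,340:]=0; m[:240]=0
        ys,xs=np.nonzero(m); print("red",xs.min(),xs.max(),ys.min(),ys.max())
        for r in range(ys.min(),ys.max()+1,6): 
            c=np.nonzero(m[r])[0]
            if len(c): print((r,c.min(),c.max()),end=" ")
        h=((s[...,0]>12)&(s[...,0]<35)&(s[...,2]>120)&(s[...,1]>50)).astype(np.uint8); h[290:]=0
        h=cv2.morphologyEx(h,cv2.MORPH_OPEN,np.ones((5,5)))
        top=[(x,np.nonzero(h[:,x])[0].min()) for x in range(200,440) if h[:,x].any()]
        T=np.array([atz(K,Rm,p,q,100)[:2] for q in top if not 290<q[0]<345]); l=cv2.fitLine(T.astype(np.float32),cv2.DIST_HUBER,0,.01,.01).ravel(); print("\nedge yaw",np.degrees(np.arctan2(l[1],l[0])))
    print("tri",tri(rs))
    z=np.load("w2.npz"); e=np.array([508.50,-193.27,199.96]); x=np.array([-.995,.0975,0])
    x=R.from_rotvec([-.15293,-3.13729,-.0004]).as_matrix()[:,0]; y=R.from_rotvec([-.15293,-3.13729,-.0004]).as_matrix()[:,1]
    print("tool x yaw",np.degrees(np.arctan2(x[1],x[0])))
    for sx,zz in((15,-6.3),(15,33.7),(-15,33.7)):
        print(sx,zz,[proj(z["K"],z["R"],z["p"],e+x*sx+y*yy+[0,0,zz]).round(1).tolist() for yy in(-5,5)])
E
python3 lock.py
```

```text
[ 558.82127589 -196.88438772  184.5889933 ] [-1.51508687e-01 -3.13683254e+00 -4.35580313e-04]
w2.npz slot [318.06604545 239.47703122] at100 [ 510.64822085 -194.11287269  100.        ] yaw -4.866307664382555
red 308 331 260 326
(260, np.int64(325), np.int64(325)) (266, np.int64(327), np.int64(327)) (272, np.int64(321), np.int64(329)) (278, np.int64(311), np.int64(329)) (284, np.int64(312), np.int64(330)) (290, np.int64(308), np.int64(331)) (296, np.int64(308), np.int64(331)) (302, np.int64(308), np.int64(331)) (308, np.int64(308), np.int64(331)) (314, np.int64(308), np.int64(331)) (320, np.int64(308), np.int64(331)) (326, np.int64(315), np.int64(330)) 
edge yaw 84.99905
w3.npz slot [315.93879376 173.78264758] at100 [ 510.3807489  -194.23692445  100.        ] yaw -4.8859653831898004
red 308 331 260 326
(260, np.int64(325), np.int64(325)) (266, np.int64(320), np.int64(327)) (272, np.int64(316), np.int64(329)) (278, np.int64(317), np.int64(330)) (284, np.int64(309), np.int64(330)) (290, np.int64(308), np.int64(331)) (296, np.int64(308), np.int64(331)) (302, np.int64(308), np.int64(331)) (308, np.int64(308), np.int64(331)) (314, np.int64(308), np.int64(331)) (320, np.int64(308), np.int64(331)) (326, np.int64(316), np.int64(329)) 
edge yaw 84.95862
tri [ 510.29630178 -194.14662656  101.36249571]
tool x yaw 174.41855405307615
15 -6.3 [[308.9, 252.7], [329.0, 252.7]]
15 33.7 [[306.0, 282.2], [331.9, 282.2]]
-15 33.7 [[306.7, 351.4], [331.3, 351.4]]
```

```bash
python3 - <<'E'
from h import *
im=np.load("w2.npz")["im"]
save("c.png",cv2.resize(im[225:335,280:360],None,fx=7,fy=5.4,interpolation=cv2.INTER_NEAREST))
print([(r,im[r,320].tolist()) for r in range(246,292,2)])
E
```

```text
[(246, [102, 74, 61]), (248, [104, 78, 66]), (250, [191, 181, 185]), (252, [227, 221, 227]), (254, [205, 183, 172]), (256, [158, 113, 61]), (258, [163, 68, 45]), (260, [165, 62, 43]), (262, [165, 61, 41]), (264, [167, 63, 45]), (266, [164, 58, 38]), (268, [164, 58, 42]), (270, [164, 57, 40]), (272, [164, 57, 41]), (274, [166, 56, 37]), (276, [164, 57, 35]), (278, [164, 55, 39]), (280, [165, 53, 37]), (282, [165, 51, 34]), (284, [196, 56, 36]), (286, [230, 54, 38]), (288, [243, 54, 32]), (290, [247, 57, 34])]
```

View pics/c.png

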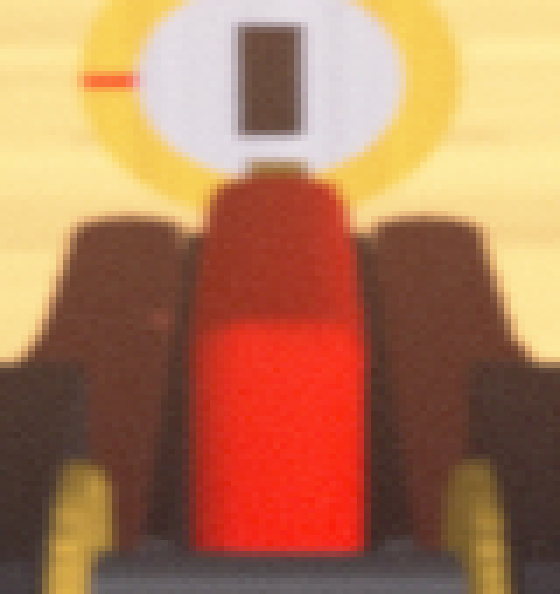

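The crop shows the slot (centre col ~318.4), the blade end peeking out at image row ~254.7, centred at col ~319, and the head's top edge at row ~284.

```bash
python3 - <<'E'
from h import *
z=np.load("w2.npz"); K,Rm,p,im=z["K"],z["R"],z["p"],z["im"]
T=R.from_rotvec([-.15293,-3.13729,-.0004]).as_matrix(); e=np.array([508.50,-193.27,199.96])
for nm,sx,zz in(("tip",7,34.6),("tipbot",6.3,35.3),("collar",8.5,10.3),("headbot",15,6.3),("headtop",15,-33.7)):
    print(nm,[proj(K,Rm,p,e+T@[sx+d,0,zz]).round(2).tolist() for d in(-2,-1,0)])
g=im.astype(float).mean(2); print([(r,g[r,316:323].mean().round()) for r in range(249,260)])
print("cols row255/256",g[255,308:332].round(),im[255,308:332,2])
# slot lower end row in same picture
print([(r,g[r,316:321].mean().round()) for r in range(224,254)])
E
```

```text
tip [[318.93, 255.34], [318.93, 253.69], [318.93, 252.04]]
tipbot [[318.93, 256.14], [318.93, 254.5], [318.93, 252.85]]
collar [[318.93, 266.39], [318.93, 264.54], [318.93, 262.68]]
headbot [[318.93, 256.58], [318.93, 254.65], [318.93, 252.72]]
headtop [[318.95, 287.08], [318.95, 284.66], [318.95, 282.23]]
[(249, np.float64(124.0)), (250, np.float64(188.0)), (251, np.float64(219.0)), (252, np.float64(224.0)), (253, np.float64(218.0)), (254, np.float64(186.0)), (255, np.float64(142.0)), (256, np.float64(115.0)), (257, np.float64(102.0)), (258, np.float64(92.0)), (259, np.float64(89.0))]
cols row255/256 [203. 213. 218. 221. 223. 220. 207. 178. 148. 138. 138. 142. 138. 142.
 151. 175. 206. 219. 216. 207. 202. 190. 185. 179.] [156 187 205 218 222 221 204 162 117 102 101 105 101 105 117 154 197 214
 203 177 156 124 104  87]
[(224, np.float64(224.0)), (225, np.float64(224.0)), (226, np.float64(224.0)), (227, np.float64(223.0)), (228, np.float64(213.0)), (229, np.float64(165.0)), (230, np.float64(106.0)), (231, np.float64(84.0)), (232, np.float64(83.0)), (233, np.float64(84.0)), (234, np.float64(81.0)), (235, np.float64(82.0)), (236, np.float64(80.0)), (237, np.float64(82.0)), (238, np.float64(81.0)), (239, np.float64(81.0)), (240, np.float64(81.0)), (241, np.float64(80.0)), (242, np.float64(81.0)), (243, np.float64(79.0)), (244, np.float64(81.0)), (245, np.float64(78.0)), (246, np.float64(79.0)), (247, np.float64(80.0)), (248, np.float64(82.0)), (249, np.float64(118.0)), (250, np.float64(185.0)), (251, np.float64(217.0)), (252, np.float64(223.0)), (253, np.float64(217.0))]
```

>>> move_arm --steps '[[[0.5,-0.02,0.2],0,1],[[0.5,-0.02,0.3],0,1],[[0.5,-0.02,0.3],0,1],[[0.48,-0.02,0.3],-0.12,1],[[0,0,0.3],0,1],[[0,0,0.2],0,1],[[0,0,0.2],0,1],[[0,0,0],0,1],[[0,0,0],0,1],[[0,0,0],0,1]]'

```text
t: 10.28
ee_pos: [510.2, -194.7, 140.4]
orientation: [0.136, 3.138, -0.0]
ft_force: [0.1, -0.1, -0.9]
width: 9.9
grasp_force: 30.0
```

```bash
python3 - <<'E'
from h import *
o=ctrl.get_obs(); v=o["orientation"]; print(o["ee_pos"],v,(2*np.degrees(np.arctan2(v[1],v[0])))%360,o["ft_force"],o["moment"])
E
```

```text
[ 510.15253282 -194.65621869  140.36243488] [ 1.36284655e-01  3.13807275e+00 -2.88517363e-04] 175.0264812398664 [ 0.0628826  -0.12212861 -0.87754036] [ 0.02875393 -0.04189382  0.02255768]
```

```bash
cat > avg.py <<'E'
from h import *
def avg(n=8):
    P=[];F=[];M=[];Y=[]
    for i in range(n):
        cams.get_image("wrist"); o=ctrl.get_obs(); v=o["orientation"]
        P.append(o["ee_pos"]);F.append(o["ft_force"]);M.append(o["moment"]);Y.append((2*np.degrees(np.arctan2(v[1],v[0])))%360)
    print("t",o["t"],"P",np.mean(P,0).round(2),np.std(P,0).round(2),"yaw",np.mean(Y).round(2),"F",np.mean(F,0).round(2),"M",np.mean(M,0).round(3),"gf",o["grasp_force"])
if __name__=="__main__": avg()
E
python3 avg.py
```

```text
t 10.6833 P [ 509.81 -194.59  140.39] [0.19 0.03 0.06] yaw 175.02 F [ 0.06 -0.33 -0.9 ] M [-0.004  0.002  0.009] gf 29.99993920326233
```

>>> move_arm --steps '[[[0.02,0.02,0.06],0,1],[[0,0,0.06],0,1],[[0,0,0.05],0,1],[[0,0,0.05],0,1],[[0,0,0.05],0,1],[[0,0,0],0,1],[[0,0,0],0,1]]'

```text
t: 11.27
ee_pos: [509.0, -194.0, 133.3]
orientation: [-0.136, -3.138, -0.0]
ft_force: [-0.6, 0.8, -0.8]
width: 9.8
grasp_force: 30.0
```

```bash
python3 avg.py
```

```text
t 11.6667 P [ 509.09 -194.02  133.47] [0.02 0.01 0.05] yaw 175.02 F [-0.07 -0.12 -0.89] M [ 0.006 -0.018  0.008] gf 29.999925792217255
```

>>> move_arm --steps '[[[0,0,0.05],0,1],[[0,0,0.05],0,1],[[0,0,0],0,1],[[0,0,0],0,1]]'

```text
t: 12.0
ee_pos: [509.0, -194.0, 130.8]
orientation: [-0.136, -3.138, -0.0]
ft_force: [0.6, 0.5, -0.8]
width: 9.7
grasp_force: 30.0
```

```bash
python3 avg.py
```

```text
t 12.4 P [ 509.06 -194.01  130.93] [0.03 0.02 0.04] yaw 175.02 F [-0.16  0.19 -0.58] M [ 0.03  -0.008  0.021] gf 29.999882876873016
```

In the slot with no force. Down to the first gate.

>>> move_arm --steps '[[[0,0,0.04],0,1],[[0,0,0.04],0,1],[[0,0,0.03],0,1],[[0,0,0],0,1],[[0,0,0],0,1],[[0,0,0],0,1]]'

```text
t: 12.9
ee_pos: [509.1, -194.0, 128.3]
orientation: [0.136, 3.138, -0.0]
ft_force: [-0.3, 0.5, 1.9]
width: 9.7
grasp_force: 30.0
```

```bash
python3 avg.py
```

```text
t 13.3 P [ 509.13 -194.04  128.27] [0.01 0.01 0.02] yaw 175.02 F [-0.63 -0.02  2.01] M [0.053 0.043 0.016] gf 30.000358521938324
```

>>> move_arm --steps '[[[0,0,0.02],0,1],[[0,0,0],0,1],[[0,0,0],0,1],[[0,0,0],0,1]]'

```text
t: 13.63
ee_pos: [509.2, -194.1, 128.0]
orientation: [0.136, 3.138, -0.0]
ft_force: [-1.3, -0.2, 4.5]
width: 9.7
grasp_force: 30.0
```

```bash
python3 avg.py
```

```text
t 14.0333 P [ 509.2  -194.06  127.98] [0.01 0.01 0.01] yaw 175.02 F [-1.02  0.61  5.41] M [0.086 0.212 0.004] gf 30.00082790851593
```

>>> move_arm --steps '[[[0,0,0],0.4,1],[[0,0,0],0.4,1],[[0,0,0],0.4,1],[[0,0,0],0.4,1],[[0,0,0],0.4,1],[[0,0,0],0,1],[[0,0,0],0,1]]'

```text
t: 14.62
ee_pos: [509.1, -194.0, 127.6]
orientation: [0.408, 3.115, -0.0]
ft_force: [0.8, -0.2, 1.1]
width: 9.8
grasp_force: 30.0
```

>>> move_arm --steps '[[[0,0,0],0.3,1],[[0,0,0],0,1],[[0,0,0],0,1]]'

```text
t: 14.87
ee_pos: [509.1, -194.0, 127.6]
orientation: [-0.448, -3.109, 0.0]
ft_force: [-0.2, -1.2, -0.0]
width: 10.0
grasp_force: 30.0
```

>>> move_arm --steps '[[[0,0,0],0.3,1],[[0,0,0],0,1],[[0,0,0],0,1]]'

```text
t: 15.12
ee_pos: [509.0, -194.0, 127.6]
orientation: [-0.489, -3.103, 0.0]
ft_force: [1.0, -0.3, 0.2]
width: 9.6
grasp_force: 30.0
```

It dropped through (force gone). Follow down.

>>> move_arm --steps '[[[0,0,0.04],0,1],[[0,0,0.04],0,1],[[0,0,0.04],0,1],[[0,0,0],0,1],[[0,0,0],0,1]]'

```text
t: 15.53
ee_pos: [509.0, -194.0, 124.5]
orientation: [-0.491, -3.103, -0.0]
ft_force: [0.5, -0.4, -1.6]
width: 10.1
grasp_force: 30.0
```

```bash
python3 avg.py
```

```text
t 15.9333 P [ 509.   -193.97  124.54] [0.01 0.01 0.03] yaw 162.02 F [ 0.56 -0.75 -1.94] M [-0.093 -0.153  0.004] gf 29.999608397483826
```

Free. On to gate B (expected at TCP z ≈ 119.4).

>>> move_arm --steps '[[[0,0,0.05],0,1],[[0,0,0.05],0,1],[[0,0,0.05],0,1],[[0,0,0.04],0,1],[[0,0,0.03],0,1],[[0,0,0],0,1],[[0,0,0],0,1],[[0,0,0],0,1]]'

```text
t: 16.6
ee_pos: [509.1, -194.0, 119.4]
orientation: [0.491, 3.103, -0.0]
ft_force: [-1.1, 0.5, 4.9]
width: 9.6
grasp_force: 30.0
```

```bash
python3 avg.py
```

```text
t 17.0 P [ 509.13 -194.04  119.41] [0.01 0.01 0.01] yaw 162.02 F [-1.15  0.21  5.16] M [0.037 0.229 0.022] gf 30.000890493392944
```

>>> move_arm --steps '[[[0,0,0.01],-0.5,1],[[0,0,0],-0.5,1],[[0,0,0],-0.5,1],[[0,0,0],-0.5,1],[[0,0,0],-0.5,1],[[0,0,0],-0.5,1],[[0,0,0],-0.5,1],[[0,0,0],-0.5,1],[[0,0,0],-0.5,1],[[0,0,0],0,1],[[0,0,0],0,1]]'

```text
t: 17.92
ee_pos: [509.1, -194.2, 118.8]
orientation: [-0.122, 3.139, -0.0]
ft_force: [0.7, -1.7, 0.1]
width: 9.8
grasp_force: 30.0
```

>>> move_arm --steps '[[[0,0,0],-0.3,1],[[0,0,0],0,1],[[0,0,0],0,1]]'

```text
t: 18.17
ee_pos: [509.1, -194.1, 118.8]
orientation: [-0.163, 3.137, -0.0]
ft_force: [0.4, -1.4, -0.9]
width: 9.9
grasp_force: 30.0
```

>>> move_arm --steps '[[[0,0,0],-0.3,1],[[0,0,0],0,1],[[0,0,0],0,1]]'

```text
t: 18.42
ee_pos: [509.1, -194.1, 118.8]
orientation: [0.204, -3.135, 0.0]
ft_force: [-0.2, -1.5, -1.3]
width: 10.0
grasp_force: 30.0
```

Dropped past B too. Down to just above seating (expected TCP z ≈ 109.8).

>>> move_arm --steps '[[[0,0,0.04],0,1],[[0,0,0.05],0,1],[[0,0,0.05],0,1],[[0,0,0.05],0,1],[[0,0,0.05],0,1],[[0,0,0.05],0,1],[[0,0,0],0,1],[[0,0,0],0,1]]'

```text
t: 19.08
ee_pos: [508.9, -194.0, 111.5]
orientation: [0.206, -3.135, -0.0]
ft_force: [0.5, -2.7, -2.2]
width: 10.1
grasp_force: 30.0
```

>>> move_arm --steps '[[[0,0,0.03],0,1],[[0,0,0.03],0,1],[[0,0,0.02],0,1],[[0,0,0],0,1],[[0,0,0],0,1],[[0,0,0],0,1]]'

```text
t: 19.58
ee_pos: [509.1, -194.0, 110.2]
orientation: [-0.206, 3.135, -0.0]
ft_force: [-2.2, -1.7, 5.4]
width: 9.8
grasp_force: 30.0
```

```bash
python3 avg.py
```

```text
t 19.9833 P [ 509.1  -194.02  110.21] [0.02 0.02 0.01] yaw 187.52 F [-1.56 -1.56  5.38] M [-0.326  0.301 -0.032] gf 30.000845789909363
```

Seated with about 6 N of push. Now the quarter turn clockwise, keeping the pivot on the key axis (≈1.1 mm from TCP).

>>> move_arm --steps '[[[0,0.003,0],0.7,1],[[0,0.003,0],0.7,1],[[0,0.003,0],0.7,1],[[0,0.003,0],0.7,1],[[0,0.003,0],0.7,1],[[0,0.003,0],0.7,1],[[0,0.003,0],0.7,1],[[0,0.003,0],0.7,1],[[0,0.003,0],0.7,1],[[0,0.003,0],0.7,1],[[0,0,0],0,1],[[0,0,0],0,1]]'

```text
t: 20.98
ee_pos: [509.5, -193.3, 110.2]
orientation: [0.744, 3.052, -0.0]
ft_force: [-0.4, -2.1, 6.5]
width: 9.9
grasp_force: 30.0
```

```bash
python3 avg.py
```

```text
t 21.3833 P [ 509.44 -193.33  110.21] [0.01 0.01 0.01] yaw 152.62 F [-0.63 -1.43  5.77] M [-0.34   0.197 -0.007] gf 30.001055002212524
```

>>> move_arm --steps '[[[0,0.003,0],0.7,1],[[0,0.003,0],0.7,1],[[0,0.003,0],0.7,1],[[0,0.003,0],0.7,1],[[0,0.003,0],0.7,1],[[0,0.003,0],0.7,1],[[0,0.003,0],0.7,1],[[0,0.003,0],0.7,1],[[0,0.003,0],0.7,1],[[0,0.003,0],0.7,1],[[0,0.003,0],0.7,1],[[0,0.003,0],0.7,1],[[0,0.003,0],0.7,1],[[0,0.003,0],0.7,1],[[0,0.003,0],0.7,1],[[0,0.003,0],0.7,1],[[0,0,0],0,1],[[0,0,0],0,1]]'

```text
t: 22.88
ee_pos: [509.9, -192.9, 110.2]
orientation: [2.089, 2.346, -0.001]
ft_force: [-3.4, -2.2, 7.5]
width: 9.7
grasp_force: 30.0
```

```bash
python3 avg.py
```

```text
t 23.2833 P [ 509.9  -192.96  110.21] [0.01 0.02 0.01] yaw 96.64 F [-2.76 -3.46  6.88] M [-0.807  0.656  0.057] gf 30.002906620502472
```

>>> move_arm --steps '[[[0,0.003,0],0.6,1],[[0,0.003,0],0.6,1],[[0,0.002,0],0.6,1],[[0,0.002,0],0.6,1],[[0,0.002,0],0.5,1],[[0,0,0],0,1],[[0,0,0],0,1],[[0,0,0],0,1]]'

```text
t: 23.95
ee_pos: [510.2, -192.9, 110.2]
orientation: [2.368, 2.064, -0.001]
ft_force: [-2.9, -3.7, 6.5]
width: 10.0
grasp_force: 30.0
```

```bash
python3 avg.py; python3 - <<'E'
from h import *
im,K,Rm,p=cam("top"); a=im[225:335,340:470]
im2,K,Rm,p=cam("side"); b=im2[150:260,270:400]
save("end.png",cv2.resize(np.hstack([a,b]),None,fx=3,fy=4,interpolation=2))
im,K,Rm,p=cam("wrist"); save("wend.png",im)
for n in("lamp","speaker","plant"): print(n,[ (round(x["p"],2),np.round(x["rect"]).tolist()) for x in cams.boxes_of("side",n)[:1]])
E
```

```text
t 24.35 P [ 510.18 -192.92  110.2 ] [0.01 0.02 0.01] yaw 82.15 F [-2.54 -3.39  6.86] M [-0.786  0.69   0.074] gf 30.00258833169937
lamp [(0.78, [356.0, 354.0, 50.0, 100.0])]
speaker [(0.84, [234.0, 246.0, 32.0, 30.0])]
plant [(0.71, [323.0, 171.0, 25.0, 14.0])]
```

View pics/wend.png

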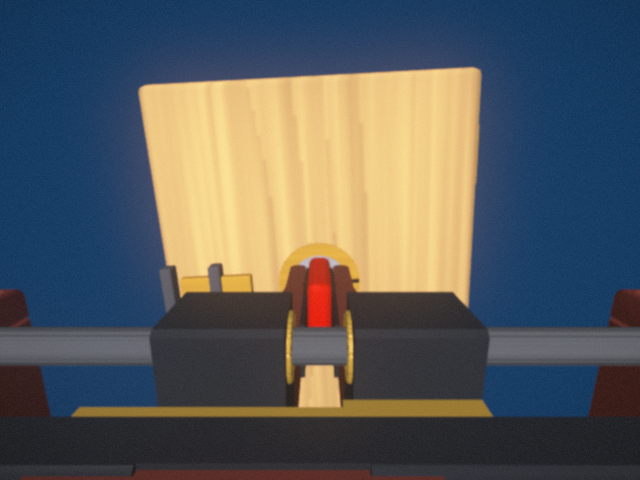

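View pics/end.png

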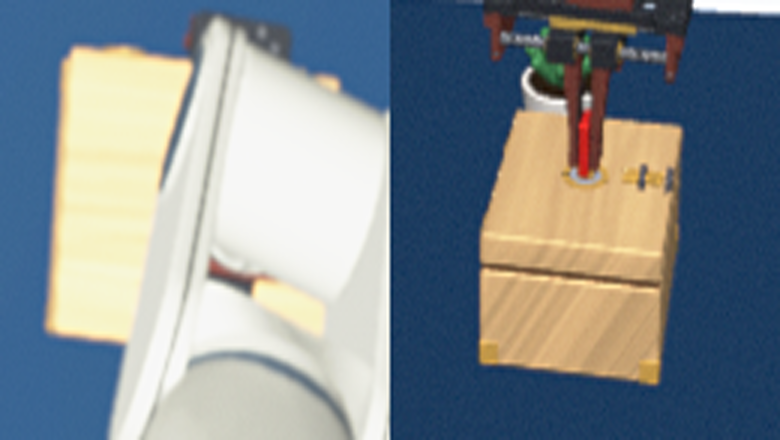

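The wrist view shows the bolt slid out of its straps toward the lock (its end at px (253,285)), the key vertical and seated. The bystanders have not moved. I add 3° for margin, then hand in.

>>> move_arm --steps '[[[0,0.002,0],0.3,1],[[0,0.001,0],0.3,1],[[0,0,0],0,1],[[0,0,0],0,1],[[0,0,0],0,1],[[0,0,0],0,1]]'

```text
t: 25.15
ee_pos: [510.2, -192.9, 110.2]
orientation: [2.421, 2.001, -0.001]
ft_force: [-2.2, -3.5, 6.9]
width: 10.3
grasp_force: 30.0
```

```bash
python3 avg.py && python3 -c "
from workcell import ctrl; print(ctrl.close_job())"
```

```text
t 25.55 P [ 510.24 -192.93  110.19] [0.01 0.02 0.02] yaw 79.14 F [-2.55 -3.46  6.6 ] M [-0.766  0.675  0.076] gf 30.002568662166595
the job is handed in; nothing more can be done
None
```

I handed the job in at about 25.6 s with the key seated and held about a quarter turn clockwise in a 30 N grip. The brass bolt is drawn back and the lamp, speaker and plant look unmoved, but the hand-in returned no verdict.

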